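# Raise the fume box sash to its mark

### The arm

A 6-joint arm with a two-finger parallel gripper is mounted at the origin on a cart in front of the work surface, level with it; the furniture and walls round the work are solid. World frame = base frame: x ahead of the robot, y to its left, z up, the work surface at z = 0. Lengths are in m, angles in rad, forces in N, time in s.
With the tool pointing down it reaches from about 0.35 to 0.975 m from the base axis. Payload 4.9 kg.
Tool frame: the origin (TCP) lies on the centre line of the jaws, within the pads' length; the fingertips stand manip.tip_reach ahead of it and the grasp point (between the pads) is the TCP (manip.tip_reach is the distance from the TCP to the fingertips, in m); z points along the fingers, y is the line along which they close (so a half turn about z gives the same grasp; the last joint's range is limited). The gripper opens to 85 mm and grips with 20 to 120 N. Pads are 22 mm wide; open, the fingers measure 114 mm over their backs; the gripper's body (76 mm by 85 mm) begins 54 mm behind the grasp point. The pads swing forward as they close: fully open they stand 13 mm farther back than shut.
Start: joints at [-1.271, 0.053, 1.613, -0, 1.476, -0.119], TCP at [0.254, -0.571, 0.25] pointing down, gripper open.
Joint ranges: [-3.01, 3.01], [-1.01, 2.22], [0.06, 2.58], [-1.02, 4.17], [0.09, 2.62], [-3.14, 3.14]. Speed limits (rad/s): [2.57, 2.57, 3.14, 3.14, 3.14, 3.14].

### API

Orientations are given as a unit quaternion [w, x, y, z].
In Python, from plant import manip gives the robot as it stands. The module is installed in compiled form; this text tells all that it offers.
- The arm moves only by the tool move_arm, never from a script. Its argument "rows" is a list of rows, each a list of 7 numbers: the shift along the tool's x, y, z in cm, then the turn, a rotation vector about the tool's x, y, z in degrees, then the opening, from -1 (shut) to 1 (fully open). In form: [[tx, ty, tz, ax, ay, az, jaw], ...]. A call has 1 to 20 rows; each row shifts and turns the commanded pose from where the row before left it, along the tool's axes as they then stand; what a row does not reach is not made up. A row lasts 1/12 s, in which the tool goes at most 41.7 mm and 7.16 degrees, less where a joint would pass 70% of its speed; a pose out of reach is approached as far as the arm can. A call is refused whole if a number of a shift passes 4.17 or a number of a turn 7.16, either way. A call with a gripper value outside its range is refused whole. The fingers move at their own pace and stop on an object; the grip force is fixed at half the most. Time passes only in rows, so rows that do not move let the fingers close. It gives the time, the measured TCP pose, the force, the opening and the grip force at its end, in the units of the state.
- manip.state(): the state, without advancing time (a new reading comes with each control period).
- manip.grab_frame(name): name is "scene" or "top"; returns a dict with "img" (420x560x3 uint8, blue, green, red), "mtx" (3x3 intrinsics, pixels), "k1" (the pictures are not rectified: a ray, as slopes to the right and down, at radius r is drawn at 1 + k1 r^2 times it, then the intrinsics apply), "R" (3x3) and "t" (3): a world point X has camera coordinates R X + t. Camera axes: x right, y down, z forward; pixel columns grow to the right and rows downward; lengths in m; the calibration is good to about 2 mm. A picture is of the moment at which its call begins. There is no depth.
- manip.job_done(): hands the job in; it is judged then, once.
The state is a dict: "time": time; "joint_pos": joint angles; "joint_vel": joint speeds; "joint_efforts": joint torques, N m; "tool_pos": TCP position; "tool_rot": TCP orientation; "contact_force": force on the tool from outside, world axes, zero at the start; "ft_torque": the same for the moment, N m; "gripper_width": opening from 0.0 (shut) to 1.0 (fully open); "grasp_force": force on a finger pad.
Only numpy, scipy, OpenCV 4.12 (cv2) and the standard library are available. Lean on these libraries where they do the work, as an engineer would, in place of code of your own. Each camera call takes 0.05 s, during which the arm holds its last target. There are 200 camera calls.

### The job

The clear sash of the small fume box on the bench is almost down. With closed fingertips push it up from beneath its lip until the lip is level with the point of the arrow clip on the left post, then leave it standing there and move clear. Push only: do not pinch the lip between the fingers, and do not disturb the dapping block, ring clamp and bench block standing beside the box.

Things in the scene. Friction and masses are not known exactly. Their poses are not given: they have to be found in the camera images.
- fume_box: Fixed clear-walled fume box in an aluminium frame, 120 deep (x) x 310 wide (y) x 350 mm high, duct stub and two pulleys on top. Origin on its underside, midway in y, 75 mm behind the posts' front; local -x faces the robot, z up. Two posts 35 mm wide in front, centred at y +137.5 and -137.5 mm; the clear sash slides up and down between them. A 22 mm high sill joins them below.
- sash (a joint): Height of the sash above its lowest position, m, 0 to 0.16, grows upward. Counterweights hidden in the posts balance its weight to about 1.2 N, and its friction is about 4 N, so it stays wherever it is left; pushing it up takes about 3 to 6 N plus about 15 N per m/s.
- lip_edge (a point): Middle of the lower front edge of the sash's lip, moving with it; axes as fume_box. At joint 0: 100 mm above the bench, local x -111, y 0 mm of fume_box. The lip is a level shelf 220 mm long (y), 12 mm thick (up from here), 45 mm deep (back along +x to the clear panel, 92 mm high); 5 mm up, its nosing stands 2 mm proud. Free space below it, back to the sill 39 mm behind.
- lip_left_end (a point): Middle of the lip's thickness at its left end (local +y), 110 mm to the left of, 6 mm behind and 6 mm above lip_edge. It moves with the sash. This is the point to bring level with the arrow's point.
- arrow_tip (a point): Point of the dark steel arrow clip, fixed at varying height on the left post; solid, standing out as far as the lip. The arrow lies level and points right (local -y) at the lip's left end; its point is 4 mm behind the lip's front edge and 6 mm beside the lip's end. It shows the height for the middle of the lip's thickness.
- dapping_block: Loose wooden-coloured cube 50 mm with round hollows, on the bench in front and to the left of the box. Origin under its middle. To be left alone.
- ring_clamp: Loose wooden ring clamp 118 x 31 x 23 mm lying on the bench to the right of the box. Origin under its middle. To be left alone.
- bench_block: Loose flat steel block 52 x 52 x 20 mm on the bench, in front and to the right of the box. Origin under its middle. To be left alone.

How it is judged:
On the way:
1. the fingers push the sash up from beneath its lip: it has risen more than 30 mm with the fingers against the lip's underside or lower edge (distance of lip_edge from where it was at the start of the episode above 0.03 m and contact force between the fingers and sash_c0 above 0.5 N), for 0.2 s.
At the end, for the whole second after the job is handed in: The sash stands still with the middle of its lip's thickness within 7 mm of the height of the arrow's point, and the three loose things are within 15 mm of where they stood (z of lip_left_end in the frame of arrow_tip between -0.007 and 0.007 m and velocity of joint sash between -0.003 and 0.003 m/s and distance of each of dapping_block, ring_clamp, bench_block from where it was at the start of the episode below 0.015 m); the robot touches nothing.
It fails at once if the lip is pinched: the fingers press on its top and its underside at once (contact force between the fingers and sash_c0 above 1 N and contact force between the fingers and sash_c1 above 1 N).
It fails at once if a loose thing beside the box is lifted or shoved more than 15 mm (distance of any of dapping_block, ring_clamp, bench_block from where it was at the start of the episode above 0.015 m).
It also fails if it takes over 43 s, if anything falls off the work surface, if the arm or the gripper's body presses on something with over 40 N, if the wrist force passes 120 N, or if a joint passes its speed limit or range.

## Working session

There is one attempt and no reset: what is moved stays moved. The work goes in short steps, Python scripts to look and compute and a tool call to move; the robot and the scene stay as the last step left them, time stands still between calls to the robot, and variables do not carry over. Pictures are saved under pics/ and viewed, at most 10 in all, crops included, and the job is handed in when it is done.

Besides the shell and the picture viewer there is one more tool, called after "Request:" as name(argument=value, ...), one argument or row to a line, values as JSON. move_arm: Moves the arm, as the interface text tells. Its arguments: {"type":"object","properties":{"rows":{"type":"array","items":{"type":"array","items":{"type":"number"}}}},"required":["rows"]}

```bash
mkdir -p pics
cat > h.py <<'E'
import numpy as np, cv2
from plant import manip
def save(name,fn):
    f=manip.grab_frame(name); cv2.imwrite(fn,f["img"]); np.savez(fn[:-4]+".npz",mtx=f["mtx"],k1=f["k1"],R=f["R"],t=f["t"]); return f
def load(fn): return np.load(fn)
def dist(c): return np.array([float(c["k1"]),0,0,0,0])
def proj(c,X): return cv2.projectPoints(np.float64(X).reshape(-1,3),cv2.Rodrigues(c["R"])[0],c["t"],c["mtx"],dist(c))[0].reshape(-1,2)
def ray(c,p):
    u=cv2.undistortPoints(np.float64([[p]]),c["mtx"],dist(c)).ravel()
    d=c["R"].T@np.array([u[0],u[1],1]); return -c["R"].T@c["t"],d
def onplane(c,p,i,v):
    o,d=ray(c,p); return o+d*(v-o[i])/d[i]
E
python3 - <<'E'
from h import *
for n in("scene","top"):
    f=save(n,f"pics/{n}0.png"); print(n,-f["R"].T@f["t"],f["R"][2],f["mtx"][0,0],f["k1"])
s=manip.state();print(s["time"],s["tool_pos"],s["tool_rot"],manip.tip_reach,s["contact_force"],s["gripper_width"])
E
```

```text
scene [0.18025685 0.66951707 0.84740778] [ 0.35431859 -0.71418309 -0.60365623] 501.61720586654286 -0.0754707789844139
top [ 0.4008801  -0.10993728  1.29188693] [ 0.16923975 -0.01133867 -0.98550969] 485.8680029541209 -0.14235778759882511
0.1 [ 0.25401006 -0.57048475  0.24917599] [-9.34702119e-04  9.78156881e-01  2.07865906e-01 -8.86658305e-05] 0.019 [ 0.77548771  0.3680171  -0.0710072 ] 0.9937507005031397
```

View pics/scene0.png

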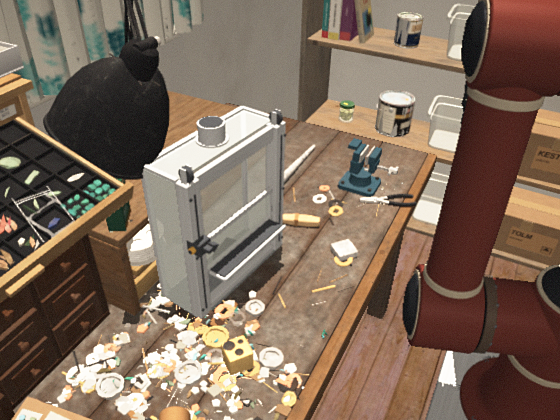

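View pics/top0.png

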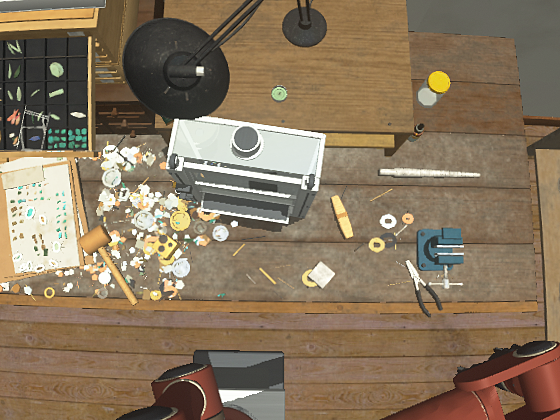

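Scene view: the box spans about (145-285, 108-310), with the arrow near (203,245) and the lip near (215-285, 225-275). Top view: box front at about (170-320, 180-222), dapping block (167,247), bench block (321,273), ring clamp (342,216). I'll enlarge both.

Run:
```python
import cv2
a=cv2.imread("pics/scene0.png")[165:315,140:300]; cv2.imwrite("pics/s_crop.png",cv2.resize(a,None,fx=4,fy=4,interpolation=cv2.INTER_CUBIC)[:600])
a=cv2.imread("pics/top0.png")[110:230,160:335]; cv2.imwrite("pics/t_crop.png",cv2.resize(a,None,fx=4,fy=4,interpolation=cv2.INTER_CUBIC))
```

```text
(no output)
```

View pics/s_crop.png

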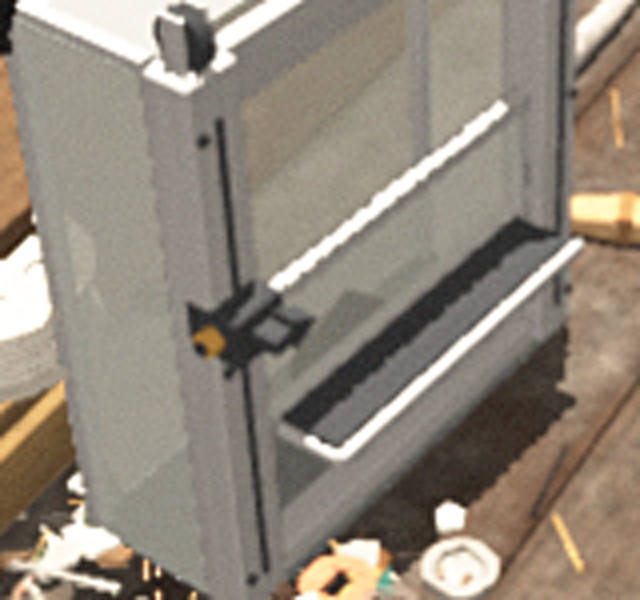

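View pics/t_crop.png

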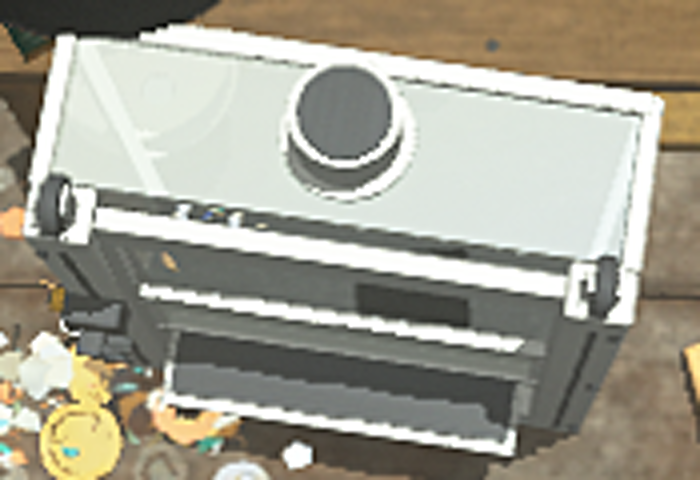

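Crops: in the scene crop the lip's front edge runs from (335,455) to (580,242) and the arrow tip is near (311,318). In the top crop the box's top corners are (25,235), (632,322), (662,95) and (65,38), and the lip front runs (158,402) to (513,452). I'll fit one joint model to both views.

Run:
```python
from h import *
from scipy.optimize import least_squares
S,T=load("pics/scene0.npz"),load("pics/top0.npz")
s=lambda u,v:(140+u/4-.375,165+v/4-.375)
t=lambda u,v:(160+u/4-.375,110+v/4-.375)
# cam, pixel, local point(x,y,z), kind 0 fixed 1 +q 2 z=arrow
O=[("T",t(25,235),(-.075,.155,.35),0),("T",t(632,322),(-.075,-.155,.35),0),("T",t(662,95),(.045,-.155,.35),0),("T",t(65,38),(.045,.155,.35),0),
("T",t(157,402),(-.112,.11,.108),1),("T",t(513,452),(-.112,-.11,.108),1),
("S",s(337,456),(-.112,.11,.108),1),("S",s(581,242),(-.112,-.11,.108),1),
("S",s(312,320),(-.107,.116,0),2),("T",t(134,352),(-.107,.116,0),2)]
def W(p,l,k):
    c,n=np.cos(p[2]),np.sin(p[2]); z=[l[2],l[2]+p[3],p[4]][k]
    return [p[0]+c*l[0]-n*l[1],p[1]+n*l[0]+c*l[1],z]
def r(p): return np.concatenate([(proj(S if c=="S" else T,W(p,l,k))-px).ravel() for c,px,l,k in O])
f=least_squares(r,[.7,0,0,.02,.15],loss="soft_l1",x_scale=[.1,.1,.1,.01,.01])
print(f.x);print(r(f.x).reshape(-1,2).round(1))
p=f.x;print("lip_edge",W(p,(-.111,0,.1),1),"rise",p[4]-(.106+p[3]))
# height-free triangulations
def tri(a,b):
    (o,d),(q,e)=ray(S,a),ray(T,b); l=np.linalg.lstsq(np.c_[d,-e],q-o,rcond=None)[0]; return (o+l[0]*d+q+l[1]*e)/2,np.linalg.norm(o+l[0]*d-q-l[1]*e)
print(tri(O[6][1],O[4][1]),tri(O[7][1],O[5][1]),tri(O[8][1],O[9][1]))
for n,px,z in(("dap",(168,243),.05),("clamp",(342,216),.02),("bench",(321,271),.02)):print(n,onplane(T,px,2,z))
for l in [(-.075,.155,0),(-.075,.155,.35),(-.066,.11,.204+p[3]),(-.066,-.11,.204+p[3])]:
    print(l,[(proj(S,W(p,l,0))[0]-(140,165))*4,(proj(T,W(p,l,0))[0]-(160,110))*4])
```

```text
[ 0.698398   -0.06427046 -0.12919498  0.00297471  0.20645647]
[[-1.   0.3]
 [ 0.6  0.4]
 [ 0.4  0.1]
 [-0.  -6.4]
 [ 1.  -0.1]
 [ 0.2  0.2]
 [ 0.   0.3]
 [-1.3 -0.5]
 [-0.1 -0.1]
 [-1.2  2.8]]
lip_edge [np.float64(0.5883230844633404), np.float64(-0.049969675297053144), np.float64(0.10297470624182359)] rise 0.09748176142131772
(array([0.60044167, 0.06113407, 0.1141959 ]), np.float64(0.0005152979977151673)) (array([ 0.57185369, -0.15898301,  0.11028268]), np.float64(0.003861309472746628)) (array([0.61203657, 0.06167577, 0.20289566]), np.float64(0.005099910185070492))
dap [0.52442593 0.14728139 0.05      ]
clamp [ 0.60690538 -0.30622477  0.02      ]
bench [ 0.46044712 -0.24989892  0.02      ]
(-0.075, 0.155, 0) [array([240.02491972, 620.82211352]), array([125.722166  , 365.21142832])]
(-0.075, 0.155, 0.35) [array([178.13733266,  88.90523092]), array([ 19.6171289 , 234.60632036])]
(-0.066, 0.11, np.float64(0.20697470624182357)) [array([254.18630894, 279.12532774]), array([150.2747022 , 293.40372692])]
(-0.066, -0.11, np.float64(0.20697470624182357)) [array([511.22387915,  76.68310118]), array([530.75788394, 347.87623366])]
```

Fitted pose: lip_edge ≈ (0.588, -0.050, 0.103), box yaw -7.4°, needed rise ≈ 97 mm. It reproduces the given sizes except one box corner, which is ambiguous because of the lamp. Next I shut the fingers, yaw, and move in front of the box at a safe height.

Request:
move_arm(
  rows=[
    [0,0,0,0,0,6.28,-1],
    [0,0,0,0,0,6.28,-1],
    [0,0,0,0,0,6.28,-1],
    [0,0,0,0,0,6.28,-1],
    [0,0,0,0,0,6.28,-1],
    [1.03,-3.73,0,0,0,0,-1],
    [1.03,-3.73,0,0,0,0,-1],
    [1.03,-3.73,0,0,0,0,-1],
    [1.03,-3.73,0,0,0,0,-1],
    [1.03,-3.73,0,0,0,0,-1],
    [1.03,-3.73,0,0,0,0,-1],
    [1.03,-3.73,0,0,0,0,-1],
    [1.03,-3.73,0,0,0,0,-1],
    [1.03,-3.73,0,0,0,0,-1],
    [1.03,-3.73,0,0,0,0,-1],
    [1.03,-3.73,0,0,0,0,-1],
    [1.03,-3.73,0,0,0,0,-1],
    [1.03,-3.73,0,0,0,0,-1],
    [1.03,-3.73,0,0,0,0,-1],
    [1.03,-3.73,0,0,0,0,-1],
  ],
)

```text
time: 1.77
tool_pos: [0.4796, -0.034, 0.25]
tool_rot: [0.0, 0.998, -0.065, -0.0]
contact_force: [1.5, -0.6, 0.1]
gripper_width: -0.001
grasp_force: 0.0
```

Request:
move_arm(
  rows=[
    [0,0,0,0,7,0,-1],
    [0,0,0,0,7,0,-1],
    [0,0,0,0,7,0,-1],
    [0,0,0,0,7,0,-1],
    [0,0,0,0,7,0,-1],
    [0,0,0,0,7,0,-1],
    [0,0,0,0,7,0,-1],
    [0,0,0,0,7,0,-1],
    [0,0,0,0,7,0,-1],
    [0,0,0,0,7,0,-1],
    [0,0,0,0,7,0,-1],
    [0,0,0,0,7,0,-1],
    [0,0,0,0,6,0,-1],
    [0,0,0,0,0,0,-1],
    [0,0,0,0,0,0,-1],
  ],
)

```text
time: 3.02
tool_pos: [0.5155, -0.0346, 0.3324]
tool_rot: [0.041, 0.752, -0.047, 0.657]
contact_force: [-0.0, -0.3, -0.7]
gripper_width: -0.002
grasp_force: 0.0
```

Run:
```python
from h import *
from scipy.spatial.transform import Rotation as Q
s=manip.state();print(s["joint_pos"],s["tool_pos"]);print(Q.from_quat(np.roll(s["tool_rot"],-1)).as_matrix().round(3))
```

```text
[-0.30059123 -1.01008244  2.58367195  0.9239852   0.22005892  0.63430417] [ 0.51551121 -0.03460908  0.33237385]
[[ 0.133 -0.124  0.983]
 [-0.016 -0.992 -0.122]
 [ 0.991  0.    -0.134]]
```

Request:
move_arm(
  rows=[
    [-2.44,0,0.6,0,0,0,-1],
    [-2.44,0,0.6,0,0,0,-1],
    [-2.44,0,0.6,0,0,0,-1],
    [-2.44,0,0.6,0,0,0,-1],
    [-2.44,0,0.6,0,0,0,-1],
    [-2.44,0,0.6,0,0,0,-1],
    [0,0,0,0,0,0,-1],
  ],
)

```text
time: 3.6
tool_pos: [0.5379, -0.0284, 0.2731]
tool_rot: [0.03, 0.753, -0.038, 0.656]
contact_force: [-0.0, 0.5, 0.3]
gripper_width: -0.002
grasp_force: 0.0
```

Run:
```python
from h import *
from scipy.spatial.transform import Rotation as Q
s=manip.state();print(s["joint_pos"],s["tool_pos"]);print(Q.from_quat(np.roll(s["tool_rot"],-1)).as_matrix().round(3))
```

```text
[-0.281258   -0.78570544  2.58393241  2.01113191  0.20425629 -0.46953433] [ 0.53785702 -0.02840706  0.27309205]
[[ 0.135 -0.095  0.986]
 [-0.018 -0.995 -0.094]
 [ 0.991 -0.005 -0.137]]
```

Request:
move_arm(
  rows=[
    [-1.5,0,0.2,0,0,0,-1],
    [-1.5,0,0.2,0,0,0,-1],
    [-1.5,0,0.2,0,0,0,-1],
    [-1.5,0,0.2,0,0,0,-1],
    [-1.5,0,0.2,0,0,0,-1],
    [-1.5,0,0.2,0,0,0,-1],
    [-1.5,0,0.2,0,0,0,-1],
    [-1.5,0,0.2,0,0,0,-1],
    [0,0,0,0,0,0,-1],
  ],
)

```text
time: 4.35
tool_pos: [0.5454, -0.0268, 0.1535]
tool_rot: [0.028, 0.755, -0.037, 0.654]
contact_force: [-0.8, -0.1, -1.0]
gripper_width: -0.001
grasp_force: 0.0
```

```bash
cat > st.py <<'E'
from h import *
from scipy.spatial.transform import Rotation as Q
s=manip.state();print(s["time"],s["joint_pos"].round(3) if hasattr(s["joint_pos"],"round") else s["joint_pos"],s["tool_pos"],s["contact_force"]);print(Q.from_quat(np.roll(s["tool_rot"],-1)).as_matrix().round(3))
E
python3 st.py
```

```text
4.35 [-0.271 -0.349  2.576  2.79   0.538 -1.286] [ 0.5453713  -0.02684792  0.15349539] [-0.83767246 -0.07050411 -0.97140011]
[[ 0.142 -0.093  0.986]
 [-0.019 -0.996 -0.091]
 [ 0.99  -0.006 -0.143]]
```

Request:
move_arm(
  rows=[
    [-1.32,0,0.19,0,1.5,0,-1],
    [-1.32,0,0.15,0,1.5,0,-1],
    [-1.32,0,0.1,0,1.5,0,-1],
    [-1.32,0,0.05,0,1.5,0,-1],
    [-1.32,0,0.03,0,1.5,0,-1],
    [-1.32,0,0,0,1,0,-1],
    [0,0,0,0,0,0,-1],
  ],
)

```text
time: 4.93
tool_pos: [0.546, -0.0263, 0.0751]
tool_rot: [0.029, 0.704, -0.035, 0.709]
contact_force: [-1.2, 0.5, -0.4]
gripper_width: 0.003
grasp_force: 0.0
```

```bash
python3 st.py
python3 - <<'E'
from h import *
f=save("scene","pics/s1.png"); a=f["img"][165:315,140:340]
cv2.imwrite("pics/s1c.png",cv2.resize(a,None,fx=4,fy=4,interpolation=cv2.INTER_CUBIC))
E
```

```text
4.9333 [-0.271  0.181  2.475  2.939  1.1   -1.469] [ 0.54599947 -0.02628678  0.0751038 ] [-1.2476838   0.47436526 -0.35952003]
[[-0.007 -0.091  0.996]
 [-0.007 -0.996 -0.091]
 [ 1.    -0.008  0.007]]
```

View pics/s1c.png

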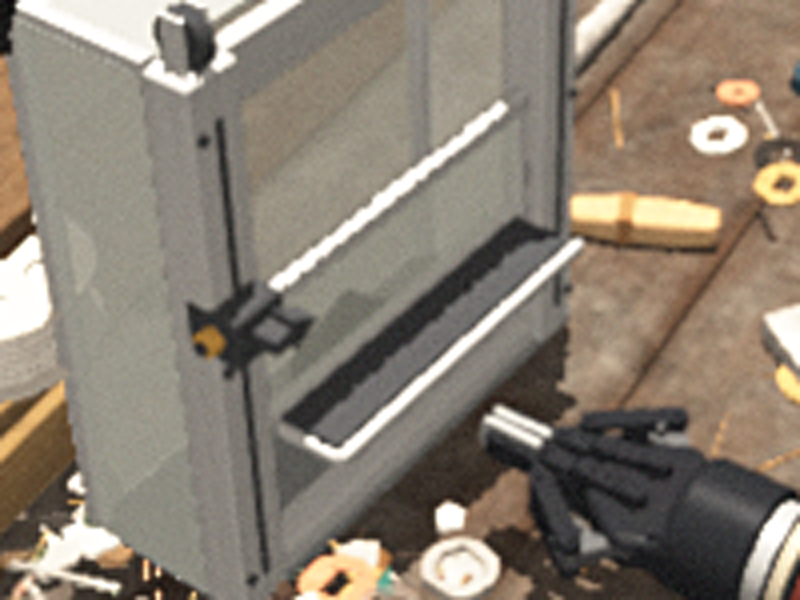

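The shut fingertips, near (490,420) in the crop, are in front of and below the lip. I'll slide them under it, then lift slowly.

Request:
move_arm(
  rows=[
    [0,0,1.2,0,0,0,-1],
    [0,0,1.2,0,0,0,-1],
    [0,0,1.2,0,0,0,-1],
    [0,0,1.2,0,0,0,-1],
    [0,0,0,0,0,0,-1],
    [0.5,0,0,0,0,0,-1],
    [0.5,0,0,0,0,0,-1],
    [0.5,0,0,0,0,0,-1],
    [0.5,0,0,0,0,0,-1],
    [0,0,0,0,0,0,-1],
  ],
)

```text
time: 5.82
tool_pos: [0.5933, -0.032, 0.0999]
tool_rot: [0.033, 0.701, -0.035, 0.711]
contact_force: [1.5, 0.5, -2.2]
gripper_width: -0.004
grasp_force: 1.1
```

Request:
move_arm(
  rows=[
    [0.5,0,0,0,0,0,-1],
    [0.5,0,0,0,0,0,-1],
    [0.5,0,0,0,0,0,-1],
    [0.5,0,0,0,0,0,-1],
    [0.5,0,0,0,0,0,-1],
    [0.5,0,0,0,0,0,-1],
    [0.5,0,0,0,0,0,-1],
    [0.5,0,0,0,0,0,-1],
    [0.5,0,0,0,0,0,-1],
    [0.5,0,0,0,0,0,-1],
    [0.5,0,0,0,0,0,-1],
    [0.5,0,0,0,0,0,-1],
    [0,0,0,0,0,0,-1],
  ],
)

```text
time: 6.9
tool_pos: [0.5938, -0.0327, 0.1615]
tool_rot: [0.033, 0.7, -0.035, 0.712]
contact_force: [-0.3, 1.6, -3.8]
gripper_width: -0.0
grasp_force: 1.8
```

```bash
python3 st.py
python3 - <<'E'
from h import *
f=save("scene","pics/s2.png"); a=f["img"][165:315,140:340]
cv2.imwrite("pics/s2c.png",cv2.resize(a,None,fx=4,fy=4,interpolation=cv2.INTER_CUBIC))
E
```

```text
6.9 [-0.247 -0.062  2.44   2.938  0.835 -1.427] [ 0.59380794 -0.03274828  0.161465  ] [-0.3282386   1.64053172 -3.77074358]
[[-0.018 -0.096  0.995]
 [-0.002 -0.995 -0.096]
 [ 1.    -0.004  0.017]]
```

View pics/s2c.png

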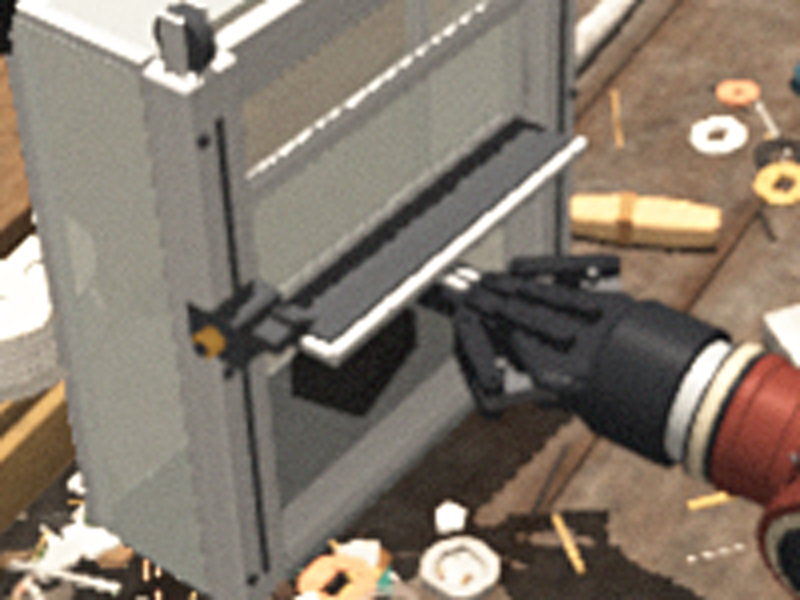

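Sash well up and the fingers under the lip: corner now near crop (326,358), arrow tip near (312,320). I'll compute the rise left.

Run:
```python
from h import *
from scipy.optimize import minimize_scalar
S=load("pics/scene0.npz");P=[.698398,-.06427,-.129195]
s=lambda u,v:np.array((140+u/4-.375,165+v/4-.375))
def hz(px,lx,ly):
    c,n=np.cos(P[2]),np.sin(P[2]);g=lambda z:proj(S,[P[0]+c*lx-n*ly,P[1]+n*lx+c*ly,z])[0]-px
    r=minimize_scalar(lambda z:g(z)@g(z),bounds=(0,.35),method="bounded");return r.x,g(r.x)
for p in((337,456),(326,358)):print(hz(s(*p),-.112,.11))
for p in((312,320),(308,322),(314,316)):print("arrow",hz(s(*p),-.107,.116))
```

```text
(np.float64(0.11194877519799665), array([-0.02239592,  0.00145305]))
(np.float64(0.1799540440228419), array([ 1.06793468, -0.07206221]))
arrow (np.float64(0.20627385125097297), array([-0.08031642,  0.00605221]))
arrow (np.float64(0.20518380299221034), array([ 0.95078222, -0.06946565]))
arrow (np.float64(0.20872924537782295), array([-0.65050045,  0.04773264]))
```

Request:
move_arm(
  rows=[
    [0.4,0,0,0,0,0,-1],
    [0.4,0,0,0,0,0,-1],
    [0.4,0,0,0,0,0,-1],
    [0.4,0,0,0,0,0,-1],
    [0.4,0,0,0,0,0,-1],
    [0.4,0,0,0,0,0,-1],
    [0,0,0,0,0,0,-1],
  ],
)

```text
time: 7.53
tool_pos: [0.5932, -0.0329, 0.185]
tool_rot: [0.033, 0.7, -0.035, 0.712]
contact_force: [1.0, -0.5, -2.5]
gripper_width: -0.001
grasp_force: 1.2
```

Run:
```python
from h import *
f=save("scene","pics/s3.png"); a=f["img"][215:275,180:260]; b=save("top","pics/t3.png")["img"][170:230,165:245]
z=lambda i:cv2.resize(i,None,fx=5,fy=5,interpolation=cv2.INTER_CUBIC)
cv2.imwrite("pics/s3c.png",np.hstack([z(a),z(b)]))
```

```text
(no output)
```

View pics/s3c.png

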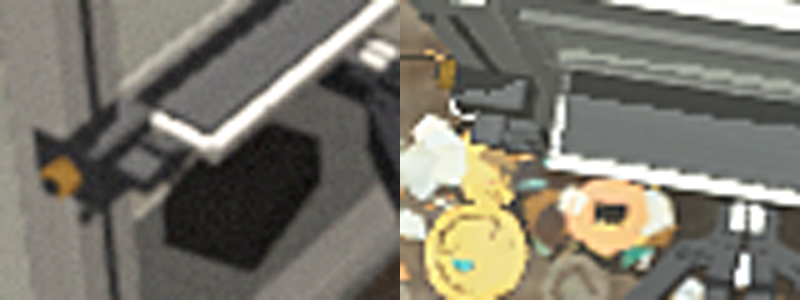

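Run:
```python
from h import *
S,T=load("pics/scene0.npz"),load("pics/top0.npz");P=[.698398,-.06427,-.129195];c,n=np.cos(P[2]),np.sin(P[2])
W=lambda x,y,z:[P[0]+c*x-n*y,P[1]+n*x+c*y,z]
for z in(.2,.206,.212):
  for nm,l in(("tip",(-.107,.116)),("nose",(-.113,.11)),("topfront",(-.111,.11)),("topback",(-.066,.11))):
    zz=z+(.006 if "top" in nm else 0)
    print(z,nm,((proj(S,W(*l,zz))[0]-(180,215)+.4)*5).round(),((proj(T,W(*l,zz))[0]-(165,170)+.4)*5+(400,0)).round())
a=cv2.imread("pics/scene0.png")[235:255,205:230];b=cv2.imread("pics/s3.png")[230:260,205:240]
z=lambda i:cv2.resize(i,(380,460),interpolation=cv2.INTER_NEAREST)
cv2.imwrite("pics/cmp.png",np.hstack([z(a),z(b)]))
```

```text
0.2 tip [191. 162.] [539. 157.]
0.2 nose [212. 160.] [550. 171.]
0.2 topfront [208. 146.] [548. 165.]
0.2 topback [120. 103.] [565.  69.]
0.206 tip [190. 151.] [537. 154.]
0.206 nose [212. 148.] [548. 169.]
0.206 topfront [207. 135.] [546. 162.]
0.206 topback [119.  91.] [563.  66.]
0.212 tip [189. 139.] [535. 152.]
0.212 nose [211. 137.] [546. 166.]
0.212 topfront [206. 123.] [544. 160.]
0.212 topback [118.  79.] [561.  63.]
```

View pics/cmp.png

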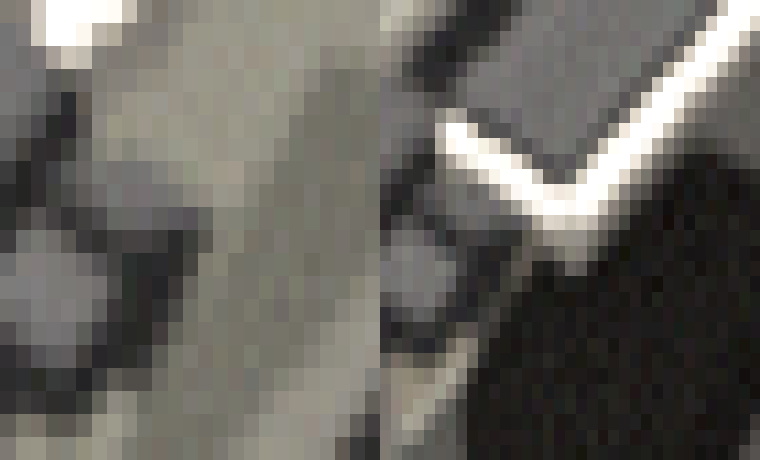

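The lip's left corner spans rows ~242–247 (mid ~244.6) against the arrow point at row ~245, so they're level to about 1–2 mm. I'll nudge 1 mm, drop the fingers straight down, and back out.

Request:
move_arm(
  rows=[
    [0.1,0,0,0,0,0,-1],
    [0,0,0,0,0,0,-1],
    [-0.6,0,0,0,0,0,-1],
    [-0.8,0,0,0,0,0,-1],
    [-0.8,0,0,0,0,0,-1],
    [-0.8,0,0,0,0,0,-1],
    [-0.5,0,-1,0,0,0,-1],
    [-0.5,0,-1,0,0,0,-1],
    [-0.5,0,-1,0,0,0,-1],
    [-0.3,0,-1,0,0,0,-1],
    [0,0,-1,0,0,0,-1],
    [0,0,-1,0,0,0,-1],
    [0,0,0,0,0,0,-1],
    [0,0,0,0,0,0,-1],
  ],
)

```text
time: 8.8
tool_pos: [0.5331, -0.0267, 0.1355]
tool_rot: [0.033, 0.701, -0.035, 0.711]
contact_force: [-0.6, 0.4, 1.1]
gripper_width: -0.001
grasp_force: 0.0
```

```bash
python3 st.py
python3 - <<'E'
from h import *
f=save("scene","pics/s4.png")["img"];t=save("top","pics/t4.png")["img"]
z=lambda i,k:cv2.resize(i,(390,440),interpolation=k)
cv2.imwrite("pics/s4c.png",np.hstack([z(f[230:260,205:240],0),z(f[190:290,180:270],2)]))
b=cv2.imread("pics/top0.png")
for n,(u,v) in dict(dap=(168,247),clamp=(342,216),bench=(321,273)).items():
    w=b[v-18:v+18,u-18:u+18];r=cv2.matchTemplate(t[v-26:v+26,u-26:u+26],w,cv2.TM_CCOEFF_NORMED);print(n,cv2.minMaxLoc(r)[1::2])
E
```

```text
8.8 [-0.281 -0.128  2.573  2.906  0.902 -1.417] [ 0.53307107 -0.0266769   0.13545723] [-0.59654891  0.39888023  1.14838307]
[[-0.014 -0.096  0.995]
 [-0.002 -0.995 -0.096]
 [ 1.    -0.003  0.014]]
dap (0.9997734427452087, (8, 8))
clamp (0.9996725916862488, (8, 8))
bench (0.999789834022522, (8, 8))
```

View pics/s4c.png

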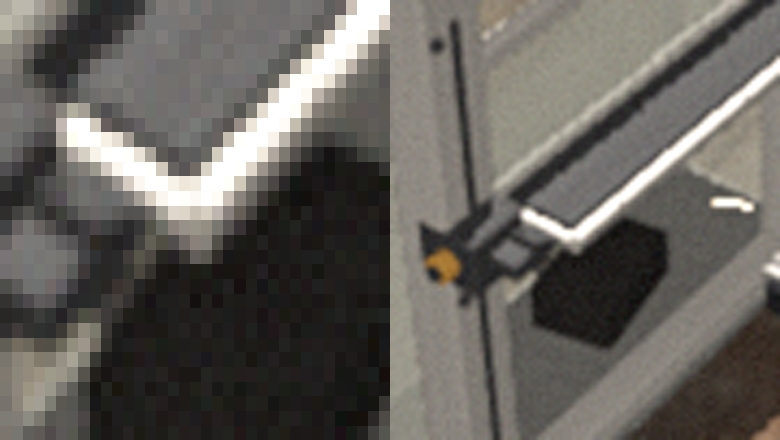

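The sash stayed put: its corner spans rows ~242.5–247.4, with the middle level with the arrow point at ~245. The loose things haven't moved, and the fingers are clear.

```bash
python3 -c "
from plant import manip
print(manip.job_done())"
```

```text
the job is handed in; nothing more can be done
None
```

I pushed the sash up about 97 mm from beneath its lip with closed fingertips and left it standing, with the lip level with the arrow's point to about 1–2 mm by the camera. The three loose things did not move, the arm is clear, and the job is handed in at about 9 s; no verdict was returned.

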